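Press a tip refill home into a spring-mounted snap nest

TASK

The pipette-tip refill lies on the front apron of the spring-mounted nest. Take up the hand pusher and use it alone, never letting the gripper touch the refill or its tray, to slide the refill back against the nest's back stop and then press it straight down, firmly but without ramming it, until both side clips have snapped over its tray and it lies flat and fully home. Then stand the pusher upright on the worktop again and let go, leaving the bottle, dish and tube where they are.

Things in the scene. Friction and masses are not known exactly. Their poses are not given: they have to be found in the camera images.
- nest: fixed dark foot plate of the nest, 154 x 190 x 10 mm. Origin on the worktop under the middle of the recess; x points from the open apron side (-x) to the back stop (+x), y along the two clips, z up. The aluminium platform above it floats on four soft rubber feet: pressed, it sinks level by an amount that must be felt, 10 mm or so at most, to a hard stop, and rises again by itself.
- seat (a point): middle of the floor of the platform's recess, 32 mm over the worktop while nothing presses; moves with the platform; axes as the nest. A tray fully home has its origin here. Side guides and corner posts 24 mm high stand at y = +-71.5 mm of it, so the tray has 1.5 mm play each side. Nothing of the nest lies beyond y = +-95 mm or x = +46 mm.
- apron (a point): inner edge of the apron, a flat aluminium shelf in front of the recess: it is 13.4 mm higher than the seat and runs from here (36 mm in front of the seat) 68 mm further forward (-x). A tray still partly on it cannot go down.
- back_stop (a point): top middle of the back stop's face, 34.75 mm behind (+x) the seat and 28 mm higher than it; the tray's rear long edge meets it when pushed right back (the tray's origin then within 1 mm of the seat in x).
- clip_left_place (a point): rest place of the left (+y) clip: a sprung steel roll, 10 mm round, 46 mm long along x, axis 72.5 mm from the seat and 10.7 mm higher. A tray pushed to the back stop rests on both clips about 13 mm above home. Pressed near one end of the refill, that clip yields outward and snaps over the tray's rounded end at 10 to 20 N; pressing the middle needs about twice that. Moves with the platform.
- clip_right_place (a point): the same for the right (-y) clip
- tray: grey snap-in tray, 68 (x) x 140 (y) x 8 mm, ends rounded, with a green ribbed tip refill, 60 x 115 x 30 mm, fixed centrally on top (the tray stands out 4 mm in x, 12.5 mm in y at each side); loose, about 0.2 kg, 38 mm high in all. Origin: centre of the underside; y along its length, z up. Starts flat on the apron, 40 to 62 mm in front of the seat, heading as the nest.
- pusher: round hand pusher standing upright, 115 mm high, about 0.2 kg: black rubber foot 36 mm diameter, 14 mm high; stem 20 mm diameter to 56 mm; flange 44 mm diameter from 56 to 64 mm; grip neck 26 mm diameter from 64 to 110 mm; rim 29 mm on top. Origin: centre of the foot's underside, z up along it. Gripped with the fingertips just above the flange, the flange takes the pressing force.
- pusher_grip (a point): middle of the pusher's grip neck, 87 mm above its underside
- reagent_bottle: white 100 ml bottle, 47 mm round, 100 mm high, standing between pusher and nest; leave alone. Origin: centre of its underside.
- dish: round culture dish, 93 mm across, 15 mm high, lying on the worktop to the right of the pusher; leave alone. Origin: centre of its underside.
- culture_tube: culture tube lying on the worktop, 193 x 20 mm, further right; leave alone. Origin: middle of its underside.
There are look-alikes about, which are no part of the job. Leave any orange look-alike of the pusher alone.

How it is judged:
By the outcome, as a careful person would: the job done as asked, in the order asked, and still so for the second after the job is handed in, with the robot touching nothing.
It also fails if it takes over 64 s, if anything falls off the work surface, if the arm or the gripper's body presses on something with over 40 N, if the wrist force passes 120 N, or if a joint passes its speed limit or range.

ROBOT

A 6-joint arm with a two-finger parallel gripper is mounted at the origin on a cart in front of the work surface, level with it; the furniture and walls round the work are solid. World frame = base frame: x ahead of the robot, y to its left, z up, the work surface at z = 0. Lengths are in mm, angles in degrees, forces in N, time in s.
With the tool pointing down it reaches from about 350 to 975 mm from the base axis. Payload 7.1 kg.
Tool frame: the origin (TCP) lies midway between the tips of the shut fingers; the grasp point (between the pads) lies manip.pinch_z behind it (manip.pinch_z is the distance from the TCP to the grasp point, in mm); z points along the fingers, y is the line along which they close (so a half turn about z gives the same grasp; the last joint's range is limited). The gripper opens to 88 mm and grips with 3 to 60 N. Pads are 20 mm wide; open, the fingers measure 115 mm over their backs; the gripper's body (75 mm by 178 mm) begins 61 mm behind the grasp point.
Start: joints at [75.344, 24.242, 93.386, -0, 62.372, -1.089], TCP at [146.589, 607.549, 222.675] pointing down, gripper open.
Joint ranges: [-172.04, 172.04], [-51.8, 120.97], [4.93, 147.93], [-75.15, 255.16], [6.16, 154.13], [-145.62, 145.62]. Speed limits (degrees/s): [136.94, 136.94, 172.46, 180, 180, 180].

INTERFACE

Orientations are given as [roll, pitch, yaw] about the fixed x, y, z axes, in that order (R = Rz(yaw) Ry(pitch) Rx(roll)).
In Python, from cell import manip gives the robot as it stands. The module is installed in compiled form; this text tells all that it offers.
- The arm moves only by the tool apply_moves, never from a script. Its argument "series" is a list of rows, each an object with "dp": the shift along the tool's x, y, z in mm, a list of three; "rot": the turn, a rotation vector about the tool's x, y, z in rad, a list of three; "hand": the finger opening in mm, from 0 to 87.8. In form: [{"dp": [x, y, z], "rot": [wx, wy, wz], "hand": hand}, ...]. A call has 1 to 12 rows; each row shifts and turns the commanded pose from where the row before left it, along the tool's axes as they then stand; what a row does not reach is not made up. A row lasts 1/8 s, in which the tool goes at most 62.5 mm and 10.7 degrees, less where a joint would pass 70% of its speed; a pose out of reach is approached as far as the arm can. A call with a gripper value outside its range is refused whole. The fingers move at their own pace and stop on an object; the grip force is fixed at half the most. Time passes only in rows, so rows that do not move let the fingers close. It gives the time, the measured TCP pose, the force, the opening and the grip force at its end, in the units of the state.
- manip.get_state(): the state, without advancing time (a new reading comes with each control period).
- manip.read_camera(name): name is "scene" or "top"; returns a dict with "frame" (384x512x3 uint8, blue, green, red), "z_map" (384x512 float32, mm along the optical axis (not along the pixel's ray), 0 where there is no reading), "fx", "fy", "cx", "cy" (pixels), "rvec" (rotation vector, rad) and "tvec" (3), from world to camera coordinates, as OpenCV has them. Camera axes: x right, y down, z forward; pixel columns grow to the right and rows downward; lengths in mm; the calibration is good to about 2 mm. A picture is of the moment at which its call begins.
- manip.job_done(): hands the job in; it is judged then, once.
The state is a dict: "clock": time; "qpos": joint angles; "joint_velocities": joint speeds; "effort": joint torques, N m; "tool_pos": TCP position; "orientation": TCP orientation; "wrist_force": force on the tool from outside, world axes, zero at the start; "torque": the same for the moment, N m; "width": finger opening in mm; "gripper_force": force on a finger pad.
Only numpy, scipy, OpenCV 4.12 (cv2) and the standard library are available. Lean on these libraries where they do the work, as an engineer would, in place of code of your own. Each camera call takes 0.05 s, during which the arm holds its last target. There are 200 camera calls.

## Working session

There is one attempt and no reset: what is moved stays moved. The work goes in short steps, Python scripts to look and compute and a tool call to move; the robot and the scene stay as the last step left them, time stands still between calls to the robot, and variables do not carry over. Pictures are saved under pics/ and viewed, at most 10 in all, crops included, and the job is handed in when it is done.

Besides the shell and the picture viewer there is one more tool, called after ">>>" as name(argument=value, ...), one argument or row to a line, values as JSON. apply_moves: Moves the arm, as the interface text tells. Its arguments: {"type":"object","properties":{"series":{"type":"array"}},"required":["series"]}

```bash
mkdir -p pics
cat > h.py <<'E'
import numpy as np,cv2
from cell import manip
def cam(n):
    c=manip.read_camera(n);R=cv2.Rodrigues(np.array(c['rvec'],float))[0];t=np.array(c['tvec'],float).ravel()
    z=c['z_map'];v,u=np.mgrid[:z.shape[0],:z.shape[1]]
    P=np.stack([(u-c['cx'])/c['fx']*z,(v-c['cy'])/c['fy']*z,z],-1)
    W=(P-t)@R; W[z==0]=np.nan
    return c,W,R,t
def ray(c,R,t,u,v,h):
    d=R.T@np.array([(u-c['cx'])/c['fx'],(v-c['cy'])/c['fy'],1]);o=-R.T@t
    return o+d*(h-o[2])/d[2]
E
python3 - <<'E'
from h import *
s=manip.get_state();print(s,manip.pinch_z)
for n in('scene','top'):
    c,W,R,t=cam(n);cv2.imwrite(f'pics/{n}0.png',c['frame']);print(n,-R.T@t,R[2])
E
```

```text
{'clock': 0.0, 'qpos': array([ 7.53449872e+01,  2.42829918e+01,  9.34325600e+01, -2.95202187e-04,
        6.23713858e+01, -1.08793031e+00]), 'joint_velocities': array([ 0.04851413, -0.02546776, -0.06974697,  0.02492165,  0.02013272,
        0.00151371]), 'effort': array([-3.42106396e-03, -5.44637418e+01, -2.73662871e+01,  6.42702193e-02,
        2.27141491e-02, -1.04625810e-04]), 'tool_pos': array([146.4414397 , 607.02284004, 221.90964937]), 'orientation': array([-1.79913073e+02, -1.38938135e-03,  1.66433054e+02]), 'wrist_force': array([-0.11746081, -0.48849405, -0.2594746 ]), 'torque': array([-0.05398925, -0.06057202,  0.0241985 ]), 'gripper_force': 0.0, 'width': 88.10315226078498} 18.700000000000003
scene [ -77.07904058 -544.64522249  929.22038796] [ 0.52553422  0.44036409 -0.72793767]
top [ 431.88074591  -28.74842503 1167.07951343] [ 7.73555448e-02  4.03509308e-04 -9.97003489e-01]
```

View pics/scene0.png

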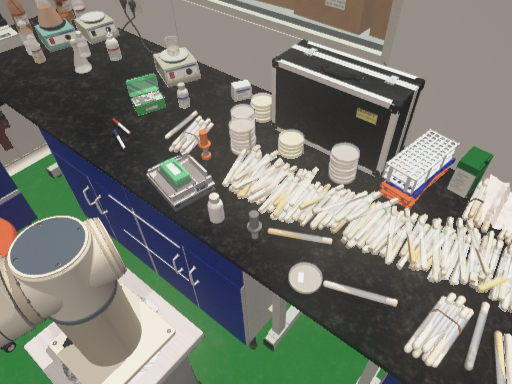

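View pics/top0.png

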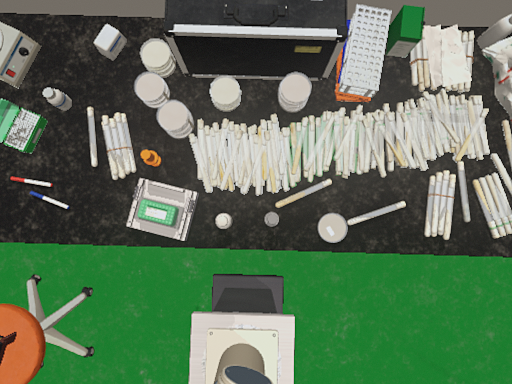

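The scene view shows the grey pusher at (254,225), bottle (216,208), nest with the green refill (180,180) and the orange look-alike (205,145). In the top view they are at (271,219), (223,220), (162,210) and (150,157). I'll measure from the depth map and enlarge the nest.

Run:
```python
from h import *
c,W,R,t=cam('top');f=c['frame']
cr=f[165:255,115:295];cv2.imwrite('pics/top1.png',cv2.resize(cr,(800,400),interpolation=cv2.INTER_CUBIC))
hsv=cv2.cvtColor(f,cv2.COLOR_BGR2HSV);X,Y,Z=W[...,0],W[...,1],W[...,2]
u=np.arange(512)[None,:]+0*Z;v=np.arange(384)[:,None]+0*Z
roi=lambda a,b,c_,d:(u>=a)&(u<b)&(v>=c_)&(v<d)
def rep(n,m):
    p=W[m];r=cv2.minAreaRect(p[:,:2].astype(np.float32)) if len(p)>4 else None
    print(n,len(p),np.nanmedian(p,0).round(1),(np.nanmax(p,0)+np.nanmin(p,0))/2,np.nanmax(p,0)-np.nanmin(p,0),r)
print('table z',np.nanmedian(Z[roi(240,260,222,235)]))
rep('pusher top',roi(258,285,205,235)&(Z>100)&(Z<125))
rep('bottle',roi(210,238,205,240)&(Z>60))
rep('refill',roi(125,205,175,245)&(hsv[...,1]>90)&(abs(hsv[...,0].astype(int)-75)<25)&(Z>70))
rep('refill any',roi(125,205,175,245)&(Z>68))
rep('nest all',roi(120,210,172,245)&(Z>20))
m=roi(120,210,172,245)&(Z>20)
print(np.histogram(Z[m],bins=np.arange(20,100,4)))
for y in range(176,244,3): print(y,' '.join('%3.0f'%z for z in Z[y,122:204:3]))
```

```text
table z 0.2413659209374758
pusher top 77 [444.2 -75.4 115. ] [445.47280208 -76.51256124 114.30396877] [25.6342856  25.70977027 10.38130058] ((445.5962219238281, -76.50737762451172), (25.477060317993164, 25.630266189575195), 1.6791558265686035)
bottle 190 [434.5  65.   77. ] [434.56108128  67.81040837  82.54149523] [41.90413761 42.87268772 43.60310487] ((434.567626953125, 67.76533508300781), (41.481449127197266, 42.426368713378906), 1.794916033744812)
refill 420 [459.3 259.2  83.4] [455.45118994 261.64566742  80.17624913] [ 69.23362561 109.99869509  19.28679893] ((455.4727478027344, 262.685791015625), (106.19950866699219, 55.166072845458984), 77.8241958618164)
refill any 727 [454.  259.4  83.5] [453.94576537 261.00955829  78.9428343 ] [ 72.24447474 111.66967569  21.85423163] ((453.7884826660156, 261.7781677246094), (108.74285125732422, 57.91712188720703), 77.68545532226562)
nest all 3208 [468.5 250.7  49.1] [478.81520182 254.29208873  54.94540116] [211.6767497  280.18727172  69.84909791] ((476.4732666015625, 252.60545349121094), (209.71263122558594, 279.23193359375), 1.439323544502258
[... 2178 characters left out ...]
   2
227   1  -1  -3  34  47  47  46  45  47  43  43  49 nan  48  47  46  59  57  51  54  55  34  27   0   1  -0  -2   4
230  -2   1  -2   1  -1  -2   1  33  47  48  46  44  44  43  45  47  48  48  47  57  53  34  12   0  -1   1   2  -1
233  -5  -2   4  -0  -0   3  -1  -2  -2   3   6  33  45  46  45  47  48  45  47  58  44  33   8   2  -3   1  -2  -1
236  -1  -0   2  -2  -1   4   3   1   2   4  -2  -0  -0   2   2  30  44  43  50  52  35  29  -2   5   0   1  -1   2
239  -0   1   1  -1   1   1   1   0  -0  -0  -4   1   6   2  -0  -2  -1   2   1  33  28  10  -1   2  -2  -0  -3   1
242  -2   7   4   0   4   2  -2   2   1  -1   1   0  -1  -2   4  -1   1  -1  -3  -2   2  -1   2   2   3   1  -4   1
```

View pics/top1.png

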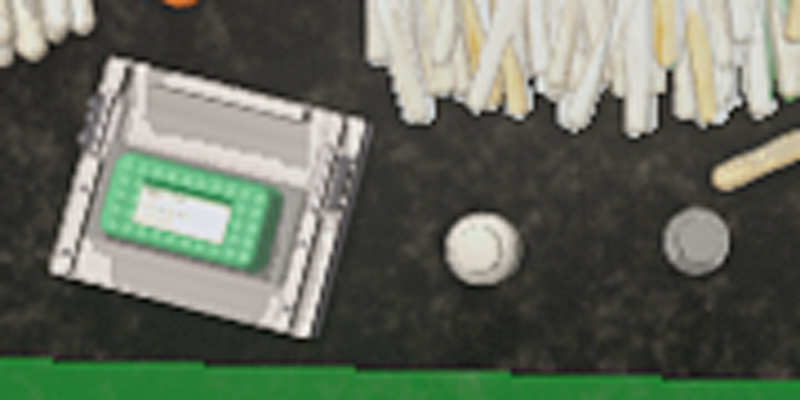

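The crop shows the nest turned about -12° with its back stop up (+x) and the refill on the apron. The bottle is at (483,248) and the pusher at (697,240) in the crop. Next I'll refine the nest frame.

Run:
```python
from h import *
Ws=[cam('top')[1] for _ in range(4)];W=np.nanmean(Ws,0);Z=W[...,2]
m=np.zeros_like(Z,bool);m[176:242,122:200]=1
def rect(a,b,lab,mm=m):
    k=(mm&(Z>a)&(Z<b)).astype(np.uint8);n,l,s,_=cv2.connectedComponentsWithStats(k)
    i=1+np.argmax(s[1:,4]);p=W[l==i];r=cv2.minAreaRect(p[:,:2].astype(np.float32));print(lab,len(p),r,np.median(p[:,2]));return p
pr=rect(79,90,'refilltop')
pn=rect(20,90,'nest above20')
pf=rect(27,37,'floor')
yaw=np.deg2rad(-12.3);A=np.array([[np.cos(yaw),np.sin(yaw)],[-np.sin(yaw),np.cos(yaw)]])
q=lambda p:p[:,:2]@A.T
for n,p in(('refill',pr),('nest',pn),('floor',pf)):
    a=q(p);print(n,np.percentile(a,[1,5,50,95,99],axis=0).round(1).T, a.mean(0).round(1))
Q=(W[...,:2]@A.T);h=m&(Z>56.5)&(Z<66)
a=Q[h];k=a[:,0]>455
print('backstop',len(a[k]),np.percentile(a[k],[2,10,50,90,98],axis=0).round(1).T)
# line direction of backstop, pusher top fine
b=W[h][k][:,:2];l=cv2.fitLine(b.astype(np.float32),cv2.DIST_HUBER,0,.01,.01).ravel();print('bs dir',np.degrees(np.arctan2(l[1],l[0])))
ap=m&(Z>41)&(Z<50)&(Q[...,0]<395+20);print('apron',np.median(Z[ap]),np.percentile(Q[ap],[2,50,98],axis=0).round(1).T)
p=np.zeros_like(m);p[205:235,258:285]=1
rect(108,120,'pusher',p)
```

```text
refilltop 678 ((453.98931884765625, 262.6518249511719), (106.0849609375, 55.29042053222656), 77.71797180175781) 83.61859295551389
nest above20 3035 ((465.1410827636719, 260.13458251953125), (185.58340454101562, 153.5748291015625), 77.68549346923828) 47.78054983468736
floor 661 ((514.9989624023438, 254.4991455078125), (143.7175750732422, 53.74958801269531), 77.68549346923828) 32.35503185175228
refill [[360.9 363.1 387.7 412.4 414.6]
 [301.4 305.5 352.5 400.  404.7]] [387.9 352.6]
nest [[324.  331.2 400.4 467.4 473.9]
 [262.4 269.2 346.4 429.8 443.2]] [399.8 347.8]
floor [[422.1 424.3 444.4 465.2 474.5]
 [288.5 293.1 356.5 419.6 424.5]] [444.9 356.3]
backstop 127 [[459.1 465.2 468.8 473.1 473.9]
 [277.6 306.5 355.4 404.2 430.4]]
bs dir 78.116776
apron 45.794963268949644 [[326.9 341.2 411.9]
 [272.4 353.2 426.1]]
pusher 77 ((445.6220703125, -76.60171508789062), (25.543746948242188, 25.64607048034668), 1.5958954095840454) 114.86101714224175
```

>>> apply_moves(
  series=[
    {"dp": [0, 0, 0], "rot": [0, 0, 0.18], "hand": 87.8},
    {"dp": [0, 0, 0], "rot": [0, 0, 0.18], "hand": 87.8},
    {"dp": [0, 0, 0], "rot": [0, 0, 0.18], "hand": 87.8},
    {"dp": [0, 0, 0], "rot": [0, 0, 0.18], "hand": 87.8},
    {"dp": [0, 0, 0], "rot": [0, 0, 0.18], "hand": 87.8},
    {"dp": [0, 0, 0], "rot": [0, 0, 0.18], "hand": 87.8},
    {"dp": [0, 0, 0], "rot": [0, 0, 0.18], "hand": 87.8},
    {"dp": [0, 0, 0], "rot": [0, 0, 0.18], "hand": 87.8},
    {"dp": [0, 0, 0], "rot": [0, 0, 0.108], "hand": 87.8},
  ],
)

```text
clock: 1.48
tool_pos: [146.6, 607.5, 222.6]
orientation: [-180.0, 0.0, 77.5]
wrist_force: [0.1, -0.6, -0.9]
width: 87.9
gripper_force: 0.0
```

>>> apply_moves(
  series=[
    {"dp": [-20, 50, 0], "rot": [0, 0, 0], "hand": 87.8},
    {"dp": [-20, 50, 0], "rot": [0, 0, 0], "hand": 87.8},
    {"dp": [-20, 50, 0], "rot": [0, 0, 0], "hand": 87.8},
    {"dp": [-20, 50, 0], "rot": [0, 0, 0], "hand": 87.8},
    {"dp": [-20, 50, 0], "rot": [0, 0, 0], "hand": 87.8},
    {"dp": [-50, 26, 0], "rot": [0, 0, 0], "hand": 87.8},
    {"dp": [-50, 26, 0], "rot": [0, 0, 0], "hand": 87.8},
    {"dp": [-50, 26, 0], "rot": [0, 0, 0], "hand": 87.8},
    {"dp": [-50, 26, 0], "rot": [0, 0, 0], "hand": 87.8},
    {"dp": [-50, 26, 0], "rot": [0, 0, 0], "hand": 87.8},
    {"dp": [-50, 26, 0], "rot": [0, 0, 0], "hand": 87.8},
    {"dp": [-50, 26, 0], "rot": [0, 0, 0], "hand": 87.8},
  ],
)

```text
clock: 2.98
tool_pos: [473.6, 74.3, 223.0]
orientation: [180.0, -0.0, 77.7]
wrist_force: [1.3, 0.5, 0.6]
width: 87.8
gripper_force: 0.0
```

>>> apply_moves(
  series=[
    {"dp": [-52, 2, 0], "rot": [0, 0, 0], "hand": 87.8},
    {"dp": [-52, 2, 0], "rot": [0, 0, 0], "hand": 87.8},
    {"dp": [-40, 2, 0], "rot": [0, 0, 0], "hand": 87.8},
    {"dp": [-10, 0, 0], "rot": [0, 0, 0], "hand": 87.8},
    {"dp": [0, 0, 0], "rot": [0, 0, 0], "hand": 87.8},
  ],
)

```text
clock: 3.6
tool_pos: [446.4, -75.7, 222.8]
orientation: [180.0, -0.0, 77.7]
wrist_force: [0.4, 0.1, -1.2]
width: 87.7
gripper_force: 0.0
```

Run:
```python
from h import *
s=manip.get_state();p=s['tool_pos'];o=np.deg2rad(s['orientation'][2]);d=np.array([445.6,-76.6])-p[:2]
print(s['clock'],p,s['orientation'],'dx',d@[np.cos(o),np.sin(o)],'dy',d@[np.sin(o),-np.cos(o)],s['wrist_force'],s['qpos'])
```

```text
3.6 [446.38891102 -75.7099325  222.75967002] [ 1.79990549e+02 -1.70226305e-02  7.76588111e+01] dx -1.0381160730907673 dy -0.5804444674108893 [ 0.3607629   0.06243962 -1.15251802] [-1.11436530e+01  9.58234288e+00  1.14391556e+02  2.02863680e-02
  5.60162974e+01  1.18619954e+00]
```

>>> apply_moves(
  series=[
    {"dp": [-1, -0.5, 40], "rot": [0, 0, 0], "hand": 87.8},
    {"dp": [0, 0, 40], "rot": [0, 0, 0], "hand": 87.8},
    {"dp": [0, 0, 40], "rot": [0, 0, 0], "hand": 87.8},
    {"dp": [0, 0, 26], "rot": [0, 0, 0], "hand": 87.8},
    {"dp": [0, 0, 10.8], "rot": [0, 0, 0], "hand": 87.8},
    {"dp": [0, 0, 0], "rot": [0, 0, 0], "hand": 45},
    {"dp": [0, 0, 0], "rot": [0, 0, 0], "hand": 30},
    {"dp": [0, 0, 0], "rot": [0, 0, 0], "hand": 15},
    {"dp": [0, 0, 0], "rot": [0, 0, 0], "hand": 15},
    {"dp": [0, 0, 0], "rot": [0, 0, 0], "hand": 15},
    {"dp": [0, 0, 0], "rot": [0, 0, 0], "hand": 15},
    {"dp": [0, 0, 0], "rot": [0, 0, 0], "hand": 15},
  ],
)

```text
clock: 5.1
tool_pos: [445.7, -76.6, 65.9]
orientation: [180.0, -0.0, 77.7]
wrist_force: [0.6, -0.5, 0.7]
width: 27.6
gripper_force: 30.0
```

>>> apply_moves(
  series=[
    {"dp": [0, 0, -40], "rot": [0, 0, 0], "hand": 15},
    {"dp": [0, 0, -50], "rot": [0, 0, 0], "hand": 15},
    {"dp": [0, 0, -50], "rot": [0, 0, 0], "hand": 15},
    {"dp": [40, -15, 0], "rot": [0, 0, 0], "hand": 15},
    {"dp": [45, -17, 0], "rot": [0, 0, 0], "hand": 15},
    {"dp": [45, -17, 0], "rot": [0, 0, 0], "hand": 15},
    {"dp": [45, -17, 0], "rot": [0, 0, 0], "hand": 15},
    {"dp": [45, -17, 0], "rot": [0, 0, 0], "hand": 15},
    {"dp": [45, -17, 0], "rot": [0, 0, 0], "hand": 15},
    {"dp": [45, -17, 0], "rot": [0, 0, 0], "hand": 15},
    {"dp": [22.5, -5, 0], "rot": [0, 0, 0], "hand": 15},
    {"dp": [0, 0, 0], "rot": [0, 0, 0], "hand": 15},
  ],
)

```text
clock: 6.6
tool_pos: [396.5, 275.4, 205.4]
orientation: [-180.0, 0.0, 77.9]
wrist_force: [-1.0, -0.0, -3.4]
width: 27.4
gripper_force: 30.0
```

```bash
cat > st.py <<'E'
from h import *
s=manip.get_state();p=s['tool_pos'];c,n=np.cos(np.deg2rad(12.3)),np.sin(np.deg2rad(12.3))
print(s['clock'].__round__(2),'n',(c*p[0]-n*p[1]).round(1),(n*p[0]+c*p[1]).round(1),'foot z',(p[2]-65.9).round(1),s['orientation'].round(2),s['wrist_force'].round(1),s['torque'].round(2),s['width'])
E
python3 - <<'E'
import st
from h import *
a,_,_,_=cam('scene');b,_,_,_=cam('top')
x=cv2.resize(a['frame'][110:260,110:310],(800,600),interpolation=cv2.INTER_CUBIC);cv2.imwrite('pics/s2.png',x)
E
```

```text
6.6 n 328.8 353.5 foot z 139.5 [-1.7997e+02  3.0000e-02  7.7890e+01] [-1.  -0.  -3.4] [-0.11  0.05 -0.  ] 27.352891777565407
```

View pics/s2.png

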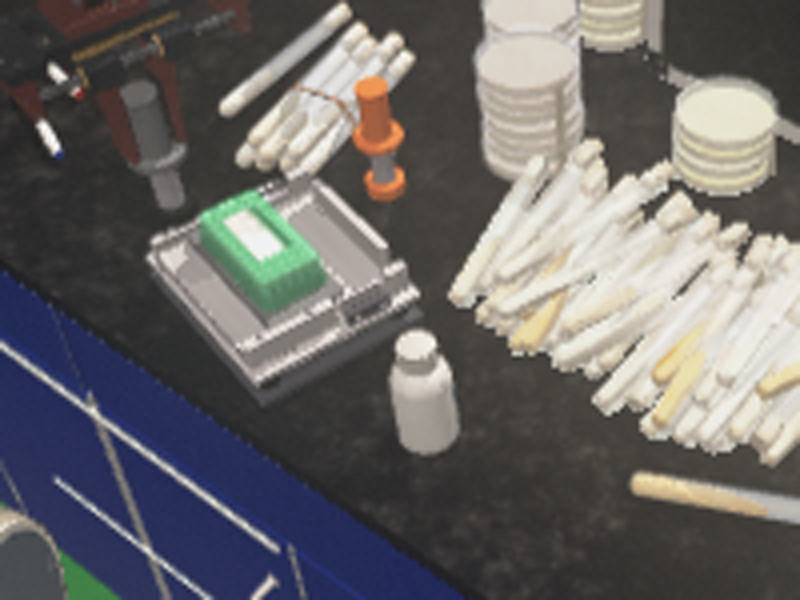

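The pusher is held upright at crop (155,140), with the refill on the apron at (262,250) and the bottle untouched. I'll lower it in front of the tray.

>>> apply_moves(
  series=[
    {"dp": [0, 0, 35], "rot": [0, 0, 0], "hand": 15},
    {"dp": [0, 0, 35], "rot": [0, 0, 0], "hand": 15},
    {"dp": [0, 0, 15], "rot": [0, 0, 0], "hand": 15},
    {"dp": [0, 0, 5], "rot": [0, 0, 0], "hand": 15},
    {"dp": [0, 4, 0], "rot": [0, 0, 0], "hand": 15},
    {"dp": [0, 4, 0], "rot": [0, 0, 0], "hand": 15},
    {"dp": [0, 4, 0], "rot": [0, 0, 0], "hand": 15},
  ],
)

```text
clock: 7.58
tool_pos: [409.3, 271.9, 116.6]
orientation: [180.0, -0.0, 77.7]
wrist_force: [-0.2, 0.4, -2.2]
width: 27.4
gripper_force: 30.0
```

```bash
python3 st.py
```

```text
7.58 n 342.0 352.9 foot z 50.7 [ 1.7996e+02 -5.0000e-02  7.7730e+01] [-0.2  0.4 -2.2] [0.05 0.26 0.01] 27.404545079997874
```

>>> apply_moves(
  series=[
    {"dp": [0, 4, 0], "rot": [0, 0, 0], "hand": 15},
    {"dp": [0, 4, 0], "rot": [0, 0, 0], "hand": 15},
    {"dp": [0, 4, 0], "rot": [0, 0, 0], "hand": 15},
    {"dp": [0, 4, 0], "rot": [0, 0, 0], "hand": 15},
    {"dp": [0, 4, 0], "rot": [0, 0, 0], "hand": 15},
    {"dp": [0, 4, 0], "rot": [0, 0, 0], "hand": 15},
    {"dp": [0, 3, 0], "rot": [0, 0, 0], "hand": 15},
  ],
)

```text
clock: 8.45
tool_pos: [435.4, 265.9, 115.8]
orientation: [180.0, -0.0, 77.7]
wrist_force: [-0.5, -0.3, -2.9]
width: 27.6
gripper_force: 30.0
```

```bash
python3 st.py
```

```text
8.45 n 368.8 352.6 foot z 49.9 [179.99  -0.    77.74] [-0.5 -0.3 -2.9] [-0.01  0.23 -0.03] 27.63437425947298
```

>>> apply_moves(
  series=[
    {"dp": [0, 1.5, 0], "rot": [0, 0, 0], "hand": 15},
    {"dp": [0, 1.5, 0], "rot": [0, 0, 0], "hand": 15},
  ],
)

```text
clock: 8.7
tool_pos: [438.1, 265.3, 115.8]
orientation: [-180.0, 0.0, 77.7]
wrist_force: [-0.2, -0.6, -2.6]
width: 27.6
gripper_force: 30.0
```

>>> apply_moves(
  series=[
    {"dp": [0, 1, 0], "rot": [0, 0, 0], "hand": 15},
  ],
)

```text
clock: 8.82
tool_pos: [439.1, 265.1, 115.9]
orientation: [-180.0, 0.0, 77.7]
wrist_force: [-0.4, 0.3, -2.5]
width: 27.3
gripper_force: 30.0
```

>>> apply_moves(
  series=[
    {"dp": [0, 1, 0], "rot": [0, 0, 0], "hand": 15},
    {"dp": [0, 1, 0], "rot": [0, 0, 0], "hand": 15},
  ],
)

```text
clock: 9.07
tool_pos: [441.0, 264.7, 115.9]
orientation: [-180.0, 0.0, 77.7]
wrist_force: [-0.5, 0.8, -2.3]
width: 27.6
gripper_force: 30.0
```

>>> apply_moves(
  series=[
    {"dp": [0, 1, 0], "rot": [0, 0, 0], "hand": 15},
  ],
)

```text
clock: 9.2
tool_pos: [442.0, 264.5, 115.9]
orientation: [-180.0, 0.0, 77.7]
wrist_force: [0.3, 0.6, -2.6]
width: 27.8
gripper_force: 30.0
```

>>> apply_moves(
  series=[
    {"dp": [0, 1, 0], "rot": [0, 0, 0], "hand": 15},
  ],
)

```text
clock: 9.32
tool_pos: [443.0, 264.3, 115.9]
orientation: [180.0, -0.0, 77.7]
wrist_force: [-0.9, -0.0, -2.7]
width: 27.7
gripper_force: 30.0
```

```bash
python3 st.py
python3 - <<'E'
from h import *
W=np.nanmean([cam('top')[1] for _ in range(3)],0);Z=W[...,2]
c,n=np.cos(np.deg2rad(12.3)),np.sin(np.deg2rad(12.3))
f=cam('top')[0]['frame'];h=cv2.cvtColor(f,cv2.COLOR_BGR2HSV)
m=(h[...,1]>90)&(abs(h[...,0].astype(int)-75)<20)&(Z>75)&(Z<92);m[:,:120]=0;m[:,210:]=0;m[:170]=0
p=W[m];x=c*p[:,0]-n*p[:,1];y=n*p[:,0]+c*p[:,1]
print(len(p),np.percentile(x,[1,50,99]),np.percentile(y,[1,50,99]))
a=cam('scene')[0]['frame'];cv2.imwrite('pics/s3.png',cv2.resize(a[130:230,125:245],(720,600),interpolation=cv2.INTER_CUBIC))
E
```

```text
9.32 n 376.5 352.6 foot z 50.0 [180.    -0.    77.74] [-0.9 -0.  -2.7] [-0.02  0.22  0.02] 27.653090634410635
256 [401.46698244 428.39828889 455.08566581] [301.15356224 323.93264915 404.82277493]
```

View pics/s3.png

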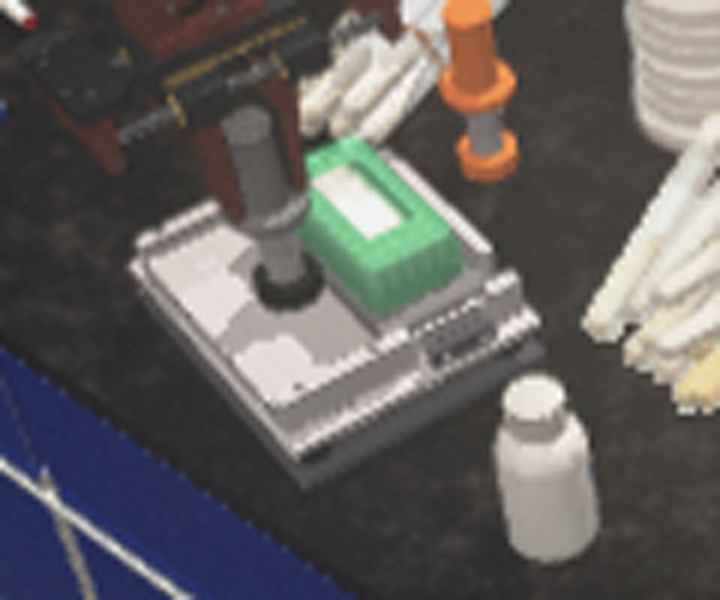

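The foot at crop (288,285) has pushed the tray almost back, with the refill centre at n_x≈428.3. I'll keep going in small steps until the force rises.

>>> apply_moves(
  series=[
    {"dp": [0, 0.7, 0], "rot": [0, 0, 0], "hand": 15},
  ],
)

```text
clock: 9.7
tool_pos: [443.5, 264.1, 115.9]
orientation: [-180.0, 0.0, 77.7]
wrist_force: [-1.2, -0.4, -2.4]
width: 27.6
gripper_force: 30.0
```

>>> apply_moves(
  series=[
    {"dp": [0, 0.7, 0], "rot": [0, 0, 0], "hand": 15},
  ],
)

```text
clock: 9.82
tool_pos: [444.3, 264.0, 115.9]
orientation: [-180.0, 0.0, 77.7]
wrist_force: [-0.4, 0.3, -2.7]
width: 27.8
gripper_force: 30.0
```

>>> apply_moves(
  series=[
    {"dp": [0, 0.7, 0], "rot": [0, 0, 0], "hand": 15},
  ],
)

```text
clock: 9.95
tool_pos: [445.0, 263.8, 115.9]
orientation: [-180.0, 0.0, 77.7]
wrist_force: [0.5, 0.6, -2.1]
width: 27.6
gripper_force: 30.0
```

```bash
python3 st.py
```

```text
9.95 n 378.6 352.6 foot z 50.0 [-180.      0.     77.74] [ 0.5  0.6 -2.1] [-0.03  0.2  -0.06] 27.560776620509944
```

>>> apply_moves(
  series=[
    {"dp": [0, 0.7, 0], "rot": [0, 0, 0], "hand": 15},
  ],
)

```text
clock: 10.07
tool_pos: [445.7, 263.7, 115.9]
orientation: [-180.0, -0.0, 77.7]
wrist_force: [-0.1, 0.2, -3.4]
width: 27.8
gripper_force: 30.0
```

>>> apply_moves(
  series=[
    {"dp": [0, 0.7, 0], "rot": [0, 0, 0], "hand": 15},
  ],
)

```text
clock: 10.2
tool_pos: [446.4, 263.5, 115.9]
orientation: [-180.0, 0.0, 77.7]
wrist_force: [-1.7, -0.8, -2.1]
width: 27.2
gripper_force: 30.0
```

>>> apply_moves(
  series=[
    {"dp": [0, 0.7, 0], "rot": [0, 0, 0], "hand": 15},
  ],
)

```text
clock: 10.32
tool_pos: [446.9, 263.3, 115.8]
orientation: [-180.0, 0.0, 77.7]
wrist_force: [-2.2, 1.3, -1.2]
width: 27.9
gripper_force: 30.0
```

```bash
python3 st.py
```

```text
10.32 n 380.5 352.5 foot z 49.9 [-1.7998e+02  1.0000e-02  7.7730e+01] [-2.2  1.3 -1.2] [0.05 0.43 0.01] 27.883829651804007
```

>>> apply_moves(
  series=[
    {"dp": [0, 0.7, 0], "rot": [0, 0, 0], "hand": 15},
  ],
)

```text
clock: 10.45
tool_pos: [447.4, 263.2, 115.8]
orientation: [-180.0, 0.0, 77.7]
wrist_force: [-3.6, 1.6, -2.1]
width: 27.7
gripper_force: 30.0
```

>>> apply_moves(
  series=[
    {"dp": [0, 0.7, 0], "rot": [0, 0, 0], "hand": 15},
  ],
)

```text
clock: 10.58
tool_pos: [448.0, 263.0, 115.8]
orientation: [-179.9, 0.0, 77.7]
wrist_force: [-3.9, 0.3, -0.6]
width: 27.5
gripper_force: 30.0
```

```bash
python3 st.py
```

```text
10.57 n 381.7 352.4 foot z 49.9 [-1.7995e+02  2.0000e-02  7.7730e+01] [-3.9  0.3 -0.6] [0.12 0.87 0.01] 27.515431033265827
```

>>> apply_moves(
  series=[
    {"dp": [0, -4, 0], "rot": [0, 0, 0], "hand": 15},
    {"dp": [0, -6, 0], "rot": [0, 0, 0], "hand": 15},
    {"dp": [0, 0, -25], "rot": [0, 0, 0], "hand": 15},
    {"dp": [0, 0, -30], "rot": [0, 0, 0], "hand": 15},
    {"dp": [10, -25, 0], "rot": [0, 0, 0], "hand": 15},
    {"dp": [0, 0, 0], "rot": [0, 0, 0], "hand": 15},
  ],
)

```text
clock: 11.32
tool_pos: [415.3, 280.8, 171.2]
orientation: [180.0, -0.0, 77.8]
wrist_force: [-0.4, -1.0, -3.2]
width: 27.8
gripper_force: 30.0
```

```bash
python3 st.py
cat > rf.py <<'E'
from h import *
W=np.nanmean([cam('top')[1] for _ in range(3)],0);Z=W[...,2]
c,n=np.cos(np.deg2rad(12.3)),np.sin(np.deg2rad(12.3))
f=cam('top')[0]['frame'];h=cv2.cvtColor(f,cv2.COLOR_BGR2HSV)
m=(h[...,1]>90)&(abs(h[...,0].astype(int)-75)<20)&(Z>55)&(Z<92);m[:,:120]=0;m[:,210:]=0;m[:170]=0
p=W[m];p=p[p[:,2]>np.median(p[:,2])-4];x=c*p[:,0]-n*p[:,1];y=n*p[:,0]+c*p[:,1]
print(len(p),np.percentile(x,[1,50,99]).round(1),np.percentile(y,[1,50,99]).round(1))
A=np.c_[x-432,y-352.6,np.ones(len(x))];print('z fit slope x,y, z0',np.linalg.lstsq(A,p[:,2],rcond=None)[0].round(4))
E
python3 rf.py
```

```text
11.32 n 346.0 362.8 foot z 105.3 [ 1.7998e+02 -2.0000e-02  7.7840e+01] [-0.4 -1.  -3.2] [-0.08  0.09  0.01] 27.786297605396726
351 [404.6 440.8 458. ] [301.7 343.1 404.4]
z fit slope x,y, z0 [-1.57000e-02  1.00000e-04  8.29979e+01]
```

>>> apply_moves(
  series=[
    {"dp": [8, 22, 0], "rot": [0, 0, 0], "hand": 15},
    {"dp": [10, 32, 0], "rot": [0, 0, 0], "hand": 15},
    {"dp": [10, 31.5, 0], "rot": [0, 0, 0], "hand": 15},
    {"dp": [0, 0, 10], "rot": [0, 0, 0], "hand": 15},
    {"dp": [0, 0, 7], "rot": [0, 0, 0], "hand": 15},
    {"dp": [0, 0, 2], "rot": [0, 0, 0], "hand": 15},
    {"dp": [0, 0, 0], "rot": [0, 0, 0], "hand": 15},
  ],
)

```text
clock: 12.4
tool_pos: [505.1, 289.4, 151.7]
orientation: [-180.0, 0.0, 77.8]
wrist_force: [0.1, -0.8, -2.5]
width: 27.6
gripper_force: 30.0
```

```bash
python3 st.py
```

```text
12.4 n 431.9 390.4 foot z 85.8 [-1.7996e+02  3.0000e-02  7.7760e+01] [ 0.1 -0.8 -2.5] [-0.06  0.06 -0.02] 27.5640963283104
```

>>> apply_moves(
  series=[
    {"dp": [0, 0, 1], "rot": [0, 0, 0], "hand": 15},
    {"dp": [0, 0, 1], "rot": [0, 0, 0], "hand": 15},
    {"dp": [0, 0, 1], "rot": [0, 0, 0], "hand": 15},
  ],
)

```text
clock: 12.78
tool_pos: [505.9, 289.6, 149.1]
orientation: [180.0, -0.0, 77.7]
wrist_force: [-1.2, -1.1, 1.4]
width: 27.8
gripper_force: 30.0
```

>>> apply_moves(
  series=[
    {"dp": [0, 0, 1], "rot": [0, 0, 0], "hand": 15},
    {"dp": [0, 0, 1], "rot": [0, 0, 0], "hand": 15},
  ],
)

```text
clock: 13.02
tool_pos: [506.0, 289.6, 147.0]
orientation: [180.0, -0.0, 77.7]
wrist_force: [-0.1, -0.6, 2.3]
width: 27.5
gripper_force: 30.0
```

>>> apply_moves(
  series=[
    {"dp": [0, 0, 1], "rot": [0, 0, 0], "hand": 15},
    {"dp": [0, 0, 1], "rot": [0, 0, 0], "hand": 15},
    {"dp": [0, 0, 1], "rot": [0, 0, 0], "hand": 15},
  ],
)

```text
clock: 13.4
tool_pos: [506.1, 289.7, 144.1]
orientation: [180.0, -0.0, 77.7]
wrist_force: [0.5, 0.6, -2.0]
width: 27.4
gripper_force: 30.0
```

>>> apply_moves(
  series=[
    {"dp": [0, 0, 1], "rot": [0, 0, 0], "hand": 15},
    {"dp": [0, 0, 1], "rot": [0, 0, 0], "hand": 15},
  ],
)

```text
clock: 13.65
tool_pos: [505.3, 289.2, 141.2]
orientation: [-179.9, 0.1, 77.7]
wrist_force: [-0.2, -0.1, -2.9]
width: 27.6
gripper_force: 30.0
```

>>> apply_moves(
  series=[
    {"dp": [0, 0, 1], "rot": [0, 0, 0], "hand": 15},
    {"dp": [0, 0, 1], "rot": [0, 0, 0], "hand": 15},
  ],
)

```text
clock: 13.9
tool_pos: [506.1, 289.8, 140.2]
orientation: [180.0, -0.0, 77.7]
wrist_force: [-0.3, 1.0, 3.9]
width: 27.8
gripper_force: 30.0
```

```bash
python3 st.py
```

```text
13.9 n 432.7 391.0 foot z 74.3 [ 1.7998e+02 -4.0000e-02  7.7730e+01] [-0.3  1.   3.9] [ 0.07  0.32 -0.07] 27.79545119733995
```

```bash
python3 rf.py
python3 - <<'E'
from h import *
a=cam('scene')[0]['frame'];cv2.imwrite('pics/s4.png',cv2.resize(a[130:230,125:245],(720,600),interpolation=cv2.INTER_CUBIC))
E
```

```text
265 [404.6 434.4 458.4] [302.6 327.8 385.7]
z fit slope x,y, z0 [-1.4100e-02 -7.3300e-02  7.7754e+01]
```

View pics/s4.png

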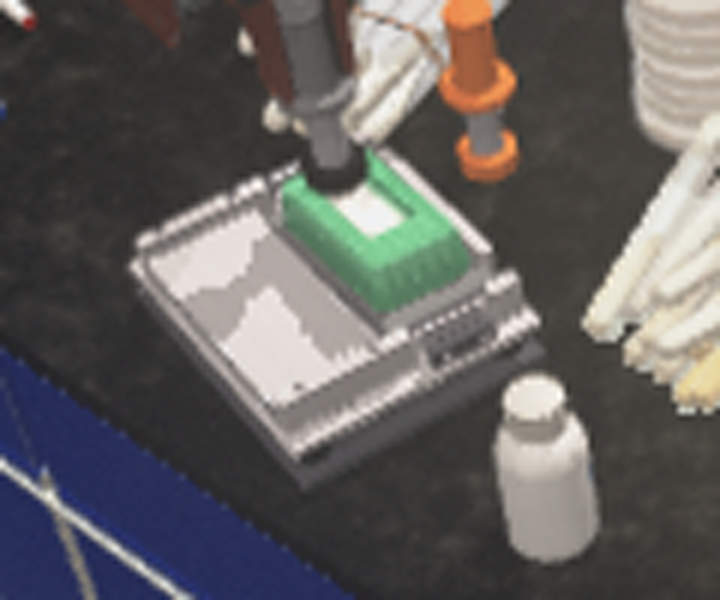

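The picture shows the +y end, under the foot at crop (333,165), gone down and the tray tilted about 4°, still against the back stop. I'll press this end further until it is firm.

>>> apply_moves(
  series=[
    {"dp": [0, 0, 1], "rot": [0, 0, 0], "hand": 15},
    {"dp": [0, 0, 1], "rot": [0, 0, 0], "hand": 15},
  ],
)

```text
clock: 14.4
tool_pos: [506.1, 289.7, 138.1]
orientation: [180.0, -0.0, 77.7]
wrist_force: [-0.3, 1.5, 5.6]
width: 27.8
gripper_force: 30.0
```

>>> apply_moves(
  series=[
    {"dp": [0, 0, 1], "rot": [0, 0, 0], "hand": 15},
    {"dp": [0, 0, 1], "rot": [0, 0, 0], "hand": 15},
  ],
)

```text
clock: 14.65
tool_pos: [506.2, 289.8, 136.2]
orientation: [180.0, -0.0, 77.7]
wrist_force: [-1.5, 2.4, 7.0]
width: 27.5
gripper_force: 30.0
```

>>> apply_moves(
  series=[
    {"dp": [0, 0, 1], "rot": [0, 0, 0], "hand": 15},
  ],
)

```text
clock: 14.78
tool_pos: [506.3, 289.9, 135.3]
orientation: [180.0, -0.1, 77.7]
wrist_force: [-1.2, 1.6, 7.8]
width: 27.4
gripper_force: 30.0
```

>>> apply_moves(
  series=[
    {"dp": [0, 0, 1], "rot": [0, 0, 0], "hand": 15},
  ],
)

```text
clock: 14.9
tool_pos: [506.3, 289.9, 134.4]
orientation: [179.9, -0.1, 77.7]
wrist_force: [-1.2, 2.1, 7.8]
width: 27.5
gripper_force: 30.0
```

```bash
python3 st.py;python3 rf.py
```

```text
14.9 n 432.9 391.1 foot z 68.5 [ 1.7995e+02 -6.0000e-02  7.7740e+01] [-1.2  2.1  7.8] [0.27 0.41 0.02] 27.52955102658845
253 [404.8 435.9 457.9] [303.  327.5 384.7]
z fit slope x,y, z0 [-1.0700e-02 -7.0400e-02  7.2156e+01]
```

>>> apply_moves(
  series=[
    {"dp": [0, 0, 1], "rot": [0, 0, 0], "hand": 15},
    {"dp": [0, 0, 1], "rot": [0, 0, 0], "hand": 15},
  ],
)

```text
clock: 15.35
tool_pos: [506.5, 290.1, 132.7]
orientation: [179.9, -0.1, 77.7]
wrist_force: [-0.8, 2.5, 8.8]
width: 27.7
gripper_force: 30.0
```

>>> apply_moves(
  series=[
    {"dp": [0, 0, 1], "rot": [0, 0, 0], "hand": 15},
  ],
)

```text
clock: 15.48
tool_pos: [506.6, 290.2, 131.8]
orientation: [179.9, -0.1, 77.7]
wrist_force: [-1.5, 2.6, 10.3]
width: 27.4
gripper_force: 30.0
```

>>> apply_moves(
  series=[
    {"dp": [0, 0, 1], "rot": [0, 0, 0], "hand": 15},
  ],
)

```text
clock: 15.6
tool_pos: [506.6, 290.2, 130.9]
orientation: [179.9, -0.1, 77.7]
wrist_force: [-1.3, 2.7, 10.5]
width: 27.7
gripper_force: 30.0
```

>>> apply_moves(
  series=[
    {"dp": [0, 0, 1], "rot": [0, 0, 0], "hand": 15},
  ],
)

```text
clock: 15.72
tool_pos: [506.8, 290.4, 130.0]
orientation: [179.9, -0.1, 77.7]
wrist_force: [-2.3, 2.3, 11.4]
width: 27.4
gripper_force: 30.0
```

```bash
python3 st.py;python3 rf.py
```

```text
15.72 n 433.3 391.6 foot z 64.1 [ 1.799e+02 -1.200e-01  7.773e+01] [-2.3  2.3 11.4] [ 0.37  0.51 -0.08] 27.40764452231605
248 [405.1 434.9 458. ] [302.8 327.5 383.9]
z fit slope x,y, z0 [-1.32000e-02 -6.53000e-02  6.81768e+01]
```

>>> apply_moves(
  series=[
    {"dp": [0, 0, 1], "rot": [0, 0, 0], "hand": 15},
  ],
)

```text
clock: 16.05
tool_pos: [507.3, 290.8, 129.7]
orientation: [179.8, -0.2, 77.7]
wrist_force: [-2.0, 3.7, 19.0]
width: 27.3
gripper_force: 30.0
```

>>> apply_moves(
  series=[
    {"dp": [0, 0, 1], "rot": [0, 0, 0], "hand": 15},
  ],
)

```text
clock: 16.18
tool_pos: [508.0, 291.4, 129.4]
orientation: [179.8, -0.3, 77.7]
wrist_force: [-0.3, 4.3, 19.0]
width: 28.0
gripper_force: 30.0
```

>>> apply_moves(
  series=[
    {"dp": [0, 0, 1], "rot": [0, 0, 0], "hand": 15},
  ],
)

```text
clock: 16.3
tool_pos: [508.7, 291.8, 129.1]
orientation: [179.7, -0.3, 77.7]
wrist_force: [-2.0, 5.8, 25.5]
width: 27.3
gripper_force: 30.0
```

```bash
python3 st.py;python3 rf.py
```

```text
16.3 n 434.9 393.5 foot z 63.2 [179.69  -0.34  77.73] [-2.   5.8 25.5] [0.73 0.53 0.05] 27.259962386935552
251 [405.  435.9 458.3] [303.  330.7 384.9]
z fit slope x,y, z0 [-1.73000e-02 -8.05000e-02  6.76403e+01]
```

>>> apply_moves(
  series=[
    {"dp": [0, 0, -6], "rot": [0, 0, 0], "hand": 15},
    {"dp": [0, 0, -15], "rot": [0, 0, 0], "hand": 15},
    {"dp": [0, 0, -22], "rot": [0, 0, 0], "hand": 15},
    {"dp": [-25, 0, 0], "rot": [0, 0, 0], "hand": 15},
    {"dp": [-30, 0, 0], "rot": [0, 0, 0], "hand": 15},
    {"dp": [-21, 0, 0], "rot": [0, 0, 0], "hand": 15},
    {"dp": [0, 0, 0], "rot": [0, 0, 0], "hand": 15},
  ],
)

```text
clock: 17.38
tool_pos: [488.7, 213.2, 168.2]
orientation: [-179.9, 0.1, 77.6]
wrist_force: [-0.3, 0.2, -2.7]
width: 27.6
gripper_force: 30.0
```

```bash
python3 st.py;python3 rf.py
```

```text
17.38 n 432.0 312.4 foot z 102.3 [-1.799e+02  8.000e-02  7.761e+01] [-0.3  0.2 -2.7] [-0.05  0.1   0.01] 27.587647560154135
37 [404.9 448.  458. ] [297.7 309.9 319.8]
z fit slope x,y, z0 [-3.20000e-03 -1.06000e-02  8.04638e+01]
```

>>> apply_moves(
  series=[
    {"dp": [1, 0, 10], "rot": [0, 0, 0], "hand": 15},
    {"dp": [1, 0, 8], "rot": [0, 0, 0], "hand": 15},
    {"dp": [0, 0, 3], "rot": [0, 0, 0], "hand": 15},
    {"dp": [0, 0, 1], "rot": [0, 0, 0], "hand": 15},
    {"dp": [0, 0, 1], "rot": [0, 0, 0], "hand": 15},
  ],
)

```text
clock: 18.2
tool_pos: [490.2, 217.2, 145.9]
orientation: [180.0, -0.0, 77.7]
wrist_force: [-0.4, -0.3, -1.5]
width: 27.4
gripper_force: 30.0
```

```bash
python3 st.py;sed -i 's/)-4\]/)-9]/' rf.py; python3 rf.py
```

```text
18.2 n 432.7 316.7 foot z 80.0 [179.99  -0.    77.74] [-0.4 -0.3 -1.5] [-0.03  0.1   0.02] 27.434014458241887
33 [404.8 449.4 458.7] [304.3 310.8 319.3]
z fit slope x,y, z0 [-2.47000e-02  4.28000e-02  8.01891e+01]
```

>>> apply_moves(
  series=[
    {"dp": [0, 0, 1], "rot": [0, 0, 0], "hand": 15},
    {"dp": [0, 0, 1], "rot": [0, 0, 0], "hand": 15},
  ],
)

```text
clock: 18.65
tool_pos: [490.6, 217.5, 144.5]
orientation: [179.9, -0.0, 77.7]
wrist_force: [-0.5, -0.2, 3.5]
width: 27.5
gripper_force: 30.0
```

>>> apply_moves(
  series=[
    {"dp": [0, 0, 1], "rot": [0, 0, 0], "hand": 15},
    {"dp": [0, 0, 1], "rot": [0, 0, 0], "hand": 15},
  ],
)

```text
clock: 18.9
tool_pos: [490.6, 217.4, 142.3]
orientation: [179.9, -0.0, 77.7]
wrist_force: [-0.6, 1.0, 5.3]
width: 27.7
gripper_force: 30.0
```

>>> apply_moves(
  series=[
    {"dp": [0, 0, 1], "rot": [0, 0, 0], "hand": 15},
    {"dp": [0, 0, 1], "rot": [0, 0, 0], "hand": 15},
  ],
)

```text
clock: 19.15
tool_pos: [490.6, 217.5, 140.4]
orientation: [179.9, -0.0, 77.7]
wrist_force: [-0.6, 1.2, 5.9]
width: 27.6
gripper_force: 30.0
```

>>> apply_moves(
  series=[
    {"dp": [0, 0, 1], "rot": [0, 0, 0], "hand": 15},
    {"dp": [0, 0, 1], "rot": [0, 0, 0], "hand": 15},
  ],
)

```text
clock: 19.4
tool_pos: [490.8, 217.5, 138.5]
orientation: [179.9, -0.1, 77.7]
wrist_force: [-1.3, 0.0, 8.9]
width: 27.5
gripper_force: 30.0
```

>>> apply_moves(
  series=[
    {"dp": [0, 0, 1], "rot": [0, 0, 0], "hand": 15},
    {"dp": [0, 0, 1], "rot": [0, 0, 0], "hand": 15},
  ],
)

```text
clock: 19.65
tool_pos: [490.0, 217.0, 135.8]
orientation: [-180.0, 0.0, 77.7]
wrist_force: [0.2, -0.8, 3.4]
width: 27.6
gripper_force: 30.0
```

>>> apply_moves(
  series=[
    {"dp": [0, 0, 1], "rot": [0, 0, 0], "hand": 15},
    {"dp": [0, 0, 1], "rot": [0, 0, 0], "hand": 15},
  ],
)

```text
clock: 19.9
tool_pos: [490.2, 217.1, 133.9]
orientation: [180.0, 0.0, 77.7]
wrist_force: [-0.4, -1.1, 4.6]
width: 27.5
gripper_force: 30.0
```

>>> apply_moves(
  series=[
    {"dp": [0, 0, 1], "rot": [0, 0, 0], "hand": 15},
    {"dp": [0, 0, 1], "rot": [0, 0, 0], "hand": 15},
  ],
)

```text
clock: 20.15
tool_pos: [490.3, 217.2, 132.1]
orientation: [180.0, -0.0, 77.7]
wrist_force: [-1.1, -0.8, 6.2]
width: 27.5
gripper_force: 30.0
```

>>> apply_moves(
  series=[
    {"dp": [0, 0, 1], "rot": [0, 0, 0], "hand": 15},
  ],
)

```text
clock: 20.27
tool_pos: [490.4, 217.3, 131.2]
orientation: [180.0, -0.0, 77.7]
wrist_force: [-0.8, -1.5, 6.7]
width: 27.8
gripper_force: 30.0
```

>>> apply_moves(
  series=[
    {"dp": [0, 0, 1], "rot": [0, 0, 0], "hand": 15},
  ],
)

```text
clock: 20.4
tool_pos: [490.4, 217.3, 130.3]
orientation: [180.0, -0.0, 77.7]
wrist_force: [-1.4, -2.3, 9.0]
width: 27.4
gripper_force: 30.0
```

>>> apply_moves(
  series=[
    {"dp": [0, 0, 1], "rot": [0, 0, 0], "hand": 15},
    {"dp": [0, 0, 1], "rot": [0, 0, 0], "hand": 15},
  ],
)

```text
clock: 20.65
tool_pos: [490.5, 217.3, 128.4]
orientation: [180.0, -0.0, 77.7]
wrist_force: [-0.6, -0.4, 8.9]
width: 27.6
gripper_force: 30.0
```

>>> apply_moves(
  series=[
    {"dp": [0, 0, 1], "rot": [0, 0, 0], "hand": 15},
    {"dp": [0, 0, 1], "rot": [0, 0, 0], "hand": 15},
  ],
)

```text
clock: 20.9
tool_pos: [490.6, 217.4, 126.6]
orientation: [179.9, -0.0, 77.7]
wrist_force: [-1.1, -1.3, 10.4]
width: 27.5
gripper_force: 30.0
```

>>> apply_moves(
  series=[
    {"dp": [0, 0, 1], "rot": [0, 0, 0], "hand": 15},
  ],
)

```text
clock: 21.02
tool_pos: [490.9, 217.5, 126.0]
orientation: [179.9, -0.1, 77.7]
wrist_force: [-3.1, -2.4, 19.6]
width: 27.7
gripper_force: 30.0
```

>>> apply_moves(
  series=[
    {"dp": [0, 0, 1], "rot": [0, 0, 0], "hand": 15},
  ],
)

```text
clock: 21.15
tool_pos: [491.6, 217.8, 125.9]
orientation: [179.8, -0.1, 77.7]
wrist_force: [-3.6, -2.0, 26.8]
width: 27.2
gripper_force: 30.0
```

>>> apply_moves(
  series=[
    {"dp": [0, 0, 1], "rot": [0, 0, 0], "hand": 15},
  ],
)

```text
clock: 21.28
tool_pos: [492.4, 218.1, 125.7]
orientation: [179.8, -0.2, 77.7]
wrist_force: [-4.7, -1.7, 31.2]
width: 27.8
gripper_force: 30.0
```

>>> apply_moves(
  series=[
    {"dp": [0, 0, -6], "rot": [0, 0, 0], "hand": 15},
    {"dp": [0, 0, -15], "rot": [0, 0, 0], "hand": 15},
    {"dp": [0, 0, -25], "rot": [0, 0, 0], "hand": 15},
    {"dp": [-20, -30, 0], "rot": [0, 0, 0], "hand": 15},
    {"dp": [-20, -35, 0], "rot": [0, 0, 0], "hand": 15},
    {"dp": [-10, -30, 0], "rot": [0, 0, 0], "hand": 15},
    {"dp": [0, 0, 0], "rot": [0, 0, 0], "hand": 15},
  ],
)

```text
clock: 22.15
tool_pos: [383.8, 187.6, 168.4]
orientation: [-179.8, 0.1, 77.8]
wrist_force: [0.7, -0.2, -2.0]
width: 27.4
gripper_force: 30.0
```

```bash
python3 st.py;python3 rf.py
python3 - <<'E'
from h import *
a=cam('scene')[0]['frame'];b=cam('top')[0]['frame']
x=np.hstack([cv2.resize(a[130:230,130:240],(440,400),interpolation=cv2.INTER_CUBIC),cv2.resize(b[170:250,120:210],(360,400),interpolation=cv2.INTER_CUBIC)])
cv2.imwrite('pics/s5.png',x)
E
```

```text
22.15 n 335.0 265.1 foot z 102.5 [-1.7985e+02  1.0000e-01  7.7770e+01] [ 0.7 -0.2 -2. ] [-0.08  0.05 -0.  ] 27.37074375807045
318 [405.2 444.6 459.2] [301.6 366.1 405.5]
z fit slope x,y, z0 [-3.89000e-02 -2.10000e-03  7.01219e+01]
```

View pics/s5.png

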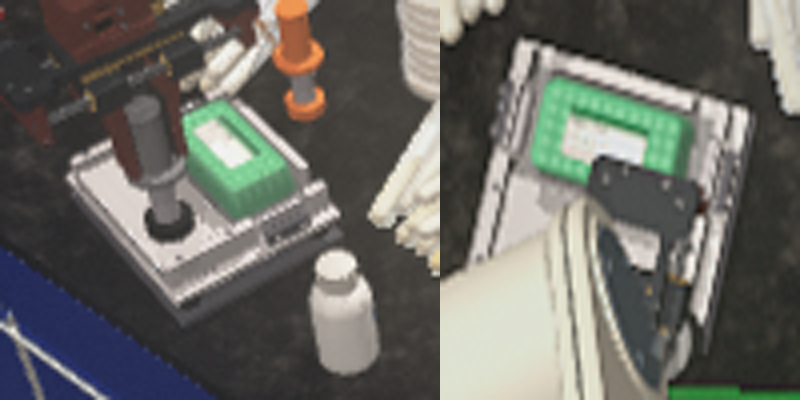

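Both pictures show the refill flat in the recess, with its top at z≈70 (home) and the bottle untouched. I'll recheck the x tilt with a tighter filter.

```bash
sed -i 's/)-9\]/)-3.5]/' rf.py; python3 rf.py
```

```text
307 [405.8 443.9 458.3] [302.  365.6 404.9]
z fit slope x,y, z0 [-1.15000e-02 -1.80000e-03  7.02145e+01]
```

>>> apply_moves(
  series=[
    {"dp": [0, 0, -22], "rot": [0, 0, 0], "hand": 15},
    {"dp": [0, 0, -22], "rot": [0, 0, 0], "hand": 15},
    {"dp": [-30, 14, 0], "rot": [0, 0, 0], "hand": 15},
    {"dp": [-45, 22, 0], "rot": [0, 0, 0], "hand": 15},
    {"dp": [-45, 22, 0], "rot": [0, 0, 0], "hand": 15},
    {"dp": [-45, 22, 0], "rot": [0, 0, 0], "hand": 15},
    {"dp": [-45, 22, 0], "rot": [0, 0, 0], "hand": 15},
    {"dp": [-30, 12, 0], "rot": [0, 0, 0], "hand": 15},
    {"dp": [-5, 2, 0], "rot": [0, 0, 0], "hand": 15},
    {"dp": [0, 0, 0], "rot": [0, 0, 0], "hand": 15},
    {"dp": [0, 0, 0], "rot": [0, 0, 0], "hand": 15},
  ],
)

```text
clock: 24.02
tool_pos: [447.7, -74.5, 212.8]
orientation: [-180.0, -0.0, 77.8]
wrist_force: [-0.2, 0.2, -2.0]
width: 27.4
gripper_force: 30.0
```

```bash
python3 st.py
python3 - <<'E'
from h import *
a=cam('scene')[0]['frame']
cv2.imwrite('pics/s6.png',cv2.resize(a[130:310,150:350],(666,600),interpolation=cv2.INTER_CUBIC))
E
```

```text
24.02 n 453.3 22.5 foot z 146.9 [-1.7997e+02 -1.0000e-02  7.7800e+01] [-0.2  0.2 -2. ] [-0.1   0.05 -0.03] 27.43183563340954
```

View pics/s6.png

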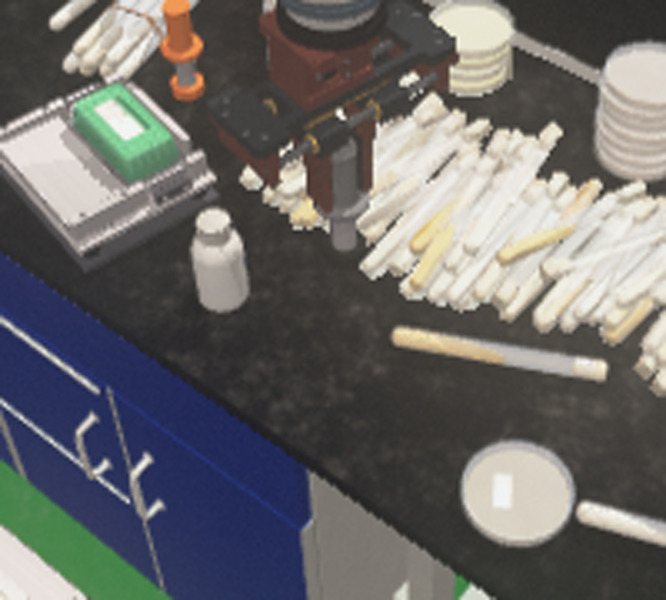

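The pusher hangs upright at crop (345,195), over its old free spot, and nothing else has moved. I'll lower it.

>>> apply_moves(
  series=[
    {"dp": [-2, -1, 40], "rot": [0, 0, 0], "hand": 15},
    {"dp": [0, 0, 45], "rot": [0, 0, 0], "hand": 15},
    {"dp": [0, 0, 40], "rot": [0, 0, 0], "hand": 15},
    {"dp": [0, 0, 13], "rot": [0, 0, 0], "hand": 15},
    {"dp": [0, 0, 5], "rot": [0, 0, 0], "hand": 15},
    {"dp": [0, 0, 1.5], "rot": [0, 0, 0], "hand": 15},
    {"dp": [0, 0, 0], "rot": [0, 0, 0], "hand": 15},
  ],
)

```text
clock: 24.95
tool_pos: [447.5, -77.4, 69.4]
orientation: [179.9, -0.0, 77.7]
wrist_force: [0.3, 0.3, -2.3]
width: 27.6
gripper_force: 30.0
```

```bash
python3 st.py
```

```text
24.95 n 453.7 19.7 foot z 3.5 [179.88  -0.    77.74] [ 0.3  0.3 -2.3] [-0.07  0.03 -0.03] 27.635780653495264
```

>>> apply_moves(
  series=[
    {"dp": [0, 0, 1], "rot": [0, 0, 0], "hand": 15},
    {"dp": [0, 0, 0], "rot": [0, 0, 0], "hand": 15},
  ],
)

```text
clock: 25.2
tool_pos: [446.8, -77.4, 67.8]
orientation: [180.0, -0.0, 77.7]
wrist_force: [-0.4, -0.4, -2.6]
width: 27.3
gripper_force: 30.0
```

>>> apply_moves(
  series=[
    {"dp": [0, 0, 1], "rot": [0, 0, 0], "hand": 15},
    {"dp": [0, 0, 0], "rot": [0, 0, 0], "hand": 15},
  ],
)

```text
clock: 25.45
tool_pos: [446.5, -77.3, 66.3]
orientation: [-180.0, 0.0, 77.7]
wrist_force: [-0.1, -0.1, -3.1]
width: 27.5
gripper_force: 30.0
```

>>> apply_moves(
  series=[
    {"dp": [0, 0, 0.7], "rot": [0, 0, 0], "hand": 15},
    {"dp": [0, 0, 0], "rot": [0, 0, 0], "hand": 15},
  ],
)

```text
clock: 25.7
tool_pos: [446.8, -77.4, 65.9]
orientation: [180.0, 0.0, 77.7]
wrist_force: [-1.0, -0.5, 3.0]
width: 27.7
gripper_force: 30.0
```

>>> apply_moves(
  series=[
    {"dp": [0, 0, 0.5], "rot": [0, 0, 0], "hand": 15},
    {"dp": [0, 0, 0], "rot": [0, 0, 0], "hand": 15},
  ],
)

```text
clock: 25.95
tool_pos: [447.1, -77.5, 65.8]
orientation: [179.9, 0.0, 77.7]
wrist_force: [-2.0, -0.4, 9.1]
width: 27.7
gripper_force: 30.0
```

On the table. Release slowly, then go up.

>>> apply_moves(
  series=[
    {"dp": [0, 0, -0.5], "rot": [0, 0, 0], "hand": 15},
    {"dp": [0, 0, 0], "rot": [0, 0, 0], "hand": 29},
    {"dp": [0, 0, 0], "rot": [0, 0, 0], "hand": 33},
    {"dp": [0, 0, 0], "rot": [0, 0, 0], "hand": 45},
    {"dp": [0, 0, 0], "rot": [0, 0, 0], "hand": 65},
    {"dp": [0, 0, 0], "rot": [0, 0, 0], "hand": 80},
    {"dp": [0, 0, 0], "rot": [0, 0, 0], "hand": 80},
    {"dp": [0, 0, 0], "rot": [0, 0, 0], "hand": 80},
    {"dp": [0, 0, 0], "rot": [0, 0, 0], "hand": 80},
  ],
)

```text
clock: 27.08
tool_pos: [446.6, -77.3, 65.7]
orientation: [180.0, -0.0, 77.7]
wrist_force: [-0.2, -0.1, -0.4]
width: 79.6
gripper_force: 0.0
```

>>> apply_moves(
  series=[
    {"dp": [0, 0, -20], "rot": [0, 0, 0], "hand": 80},
    {"dp": [0, 0, -40], "rot": [0, 0, 0], "hand": 80},
    {"dp": [0, 0, -45], "rot": [0, 0, 0], "hand": 80},
    {"dp": [0, 0, -45], "rot": [0, 0, 0], "hand": 80},
    {"dp": [-45, 0, -20], "rot": [0, 0, 0], "hand": 80},
    {"dp": [-50, 0, 0], "rot": [0, 0, 0], "hand": 80},
    {"dp": [-50, 0, 0], "rot": [0, 0, 0], "hand": 80},
    {"dp": [-50, 0, 0], "rot": [0, 0, 0], "hand": 80},
    {"dp": [0, 0, 0], "rot": [0, 0, 0], "hand": 80},
    {"dp": [0, 0, 0], "rot": [0, 0, 0], "hand": 80},
  ],
)

```text
clock: 28.32
tool_pos: [404.8, -267.5, 235.4]
orientation: [-180.0, -0.0, 77.7]
wrist_force: [0.3, -0.5, 0.3]
width: 79.9
gripper_force: 0.0
```

```bash
python3 rf.py
python3 - <<'E'
from h import *
a=cam('scene')[0]['frame']
cv2.imwrite('pics/s7.png',cv2.resize(a[130:310,140:380],(800,600),interpolation=cv2.INTER_CUBIC))
E
```

```text
387 [405.1 435.2 458.3] [301.9 351.3 405.1]
z fit slope x,y, z0 [-2.10000e-03 -5.00000e-04  7.00552e+01]
```

View pics/s7.png

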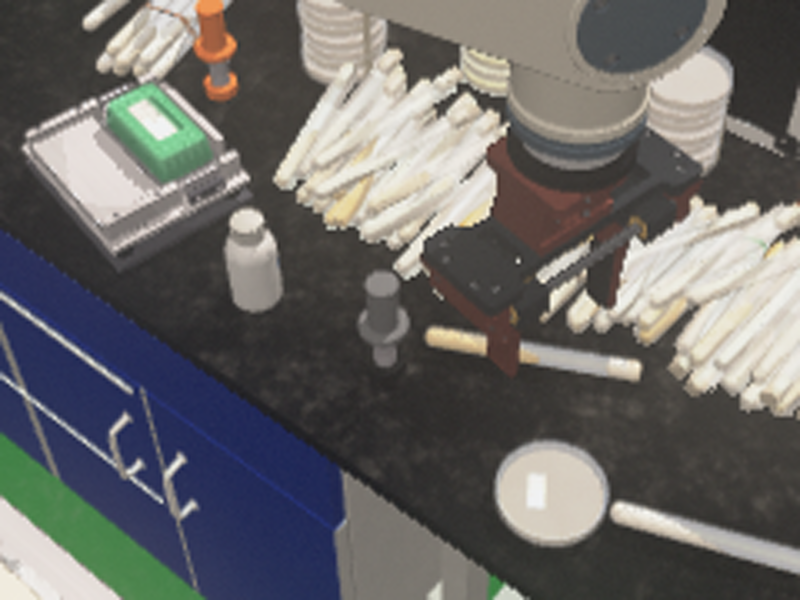

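The pusher stands upright at crop (381,320). The refill is flat and home at (160,130), and the bottle, dish and tube are in place.

```bash
python3 -c "
from cell import manip
print(manip.job_done())"
```

```text
the job is handed in; nothing more can be done
None
```

I handed the job in at about 28 s: the camera shows the refill flat and fully home, each end gave way under the pusher as its clip should, the pusher stands upright and released, and the bottle, dish and tube are undisturbed.

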